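Ease open the sliding glass cover of the fruit keeper

TASK

Open the wooden fruit keeper: rest a fingertip lightly on its sunken glass cover and slide the glass sideways, over the wooden half of the top, until it is fully open against its stop, then let go. The glass is thin: never push on the glass or the box with more than 10 N, and leave the mug, the tumbler and the tin where they stand.

Things in the scene. Friction and masses are not known exactly. Their poses are not given: they have to be found in the camera images.
- keeper: Pale wooden fruit keeper, fixed: an open box 170 (x) x 300 (y) x 105 mm, walls 10 mm thick, two lemons inside. Origin at the centre of its underside, z up. Its -y half is covered by a glass pane with aluminium-coloured edges, its +y half by a fixed wooden board whose top is 36 mm below the rim. The glass slides to +y, over the board.
- keeper_rim (a point): Centre of the box's top at the height of the rim, 105 mm above the worktop; same axes as the box.
- shut_centre (a point): Fixed point of the box at rim height, above the centre of the shut glass (box y = -60 mm). The glass is 146 (x) x 156 (y) x 5 mm, set close between the walls: no handle, no edge to get behind while shut. Its level upper face lies 3 to 23 mm below the rim, the same all along the slide; this differs from case to case and is not measured: feel for it.
- cover (a joint): How far the glass has slid open (m) along the box's +y: 0 shut, 0.120 fully open at the stop; it stays where left. It needs 2 N sideways, and 0.6 N more per 0.1 m/s. Under pressure it sinks about 1 mm per 5 N and springs back. Press with about 4 to 8 N and drag slowly, or the finger slips.
- mug: Dark blue mug, 78 x 110 x 97 mm, standing beside the box; origin at the centre of its underside. Leave it.
- tumbler: Clear glass tumbler, 81 mm across, 91 mm high, standing beside the box; origin at the centre of its underside. Leave it.
- tin: Food tin with tomatoes pictured on it, 75 mm across, 58 mm high, standing beside the box; origin at the centre of its underside. Leave it.

How it is judged:
By the outcome, as a careful person would: the job done as asked, in the order asked, and still so for the second after the job is handed in, with the robot touching nothing.
It also fails if it takes over 56 s, if anything falls off the work surface, if the arm or the gripper's body presses on something with over 40 N, if the wrist force passes 120 N, or if a joint passes its speed limit or range.

ROBOT

A 7-joint arm with a two-finger parallel gripper is mounted at the origin on a cart in front of the work surface, level with it; the furniture and walls round the work are solid. World frame = base frame: x ahead of the robot, y to its left, z up, the work surface at z = 0. Lengths are in m, angles in rad, forces in N, time in s.
With the tool pointing down it reaches from about 0.4 to 0.85 m from the base axis. Payload 10.4 kg.
Tool frame: the origin (TCP) lies at the very end of the fingers, on their centre line; the grasp point (between the pads) lies 19 mm behind it (manip.pinch_z is the distance from the TCP to the grasp point, in m); z points along the fingers, y is the line along which they close (so a half turn about z gives the same grasp; the last joint's range is limited). The gripper opens to 85 mm and grips with 20 to 120 N. Pads are 22 mm wide; open, the fingers measure 114 mm over their backs; the gripper's body (76 mm by 85 mm) begins 54 mm behind the grasp point. The pads swing forward as they close: fully open they stand 13 mm farther back than shut.
Start: joints at [-1.237, 0.332, -0.065, 1.46, 0.022, 1.35, -0.088], TCP at [0.218, 0.586, 0.231] pointing down, gripper open.
Joint ranges: [-2.6, 2.6], [-0.5, 2.12], [-1.47, 1.34], [0.16, 2.42], [-1.27, 4.41], [0.06, 2.06], [-2.6, 2.6]. Speed limits (rad/s): [2.22, 2.22, 2.79, 2.79, 3.14, 3.14, 3.14].

INTERFACE

Orientations are given as a unit quaternion [x, y, z, w].
In Python, from workcell import manip gives the robot as it stands. The module is installed in compiled form; this text tells all that it offers.
- The arm moves only by the shell command python3 -m creep 'ROWS' [OPENING] [FORCE]. ROWS is a JSON object of lists of equal length, an entry for each row: "slide": the shift along the tool's x, y, z in m, a list of three; "twist": the turn about the tool's z in degrees. A call has 1 to 8 rows; each row shifts and turns the commanded pose from where the row before left it, along the tool's axes as they then stand; what a row does not reach is not made up. A row lasts 1/8 s, in which the tool goes at most 62.5 mm and 10.7 degrees, less where a joint would pass 70% of its speed; a pose out of reach is approached as far as the arm can. A call with a gripper value outside its range is refused whole. OPENING is the opening in per cent of the stroke, from 0 (shut) to 100 (fully open), set as the call begins (- or left out, the last holds). The fingers move at their own pace and stop on an object; FORCE is the grip in N (left out, the last holds). Time passes only in rows, so rows that do not move let the fingers close. It gives the time, the measured TCP pose, the force, the opening and the grip force at its end, in the units of the state.
- manip.get_obs(): the state, without advancing time (a new reading comes with each control period).
- manip.camera(name): name is "scene" or "side" or "wrist"; returns (picture, depth): 420x560x3 uint8, blue, green, red; 420x560 float32, m along the optical axis (not along the pixel's ray), 0 where there is no reading.
- manip.camera_params(name): a dict with "intrinsics" (3x3 intrinsics, pixels), "R" (3x3) and "t" (3): a world point X has camera coordinates R X + t. Camera axes: x right, y down, z forward; pixel columns grow to the right and rows downward; lengths in m; the calibration is good to about 2 mm. A picture is of the moment at which its call begins: read the wrist's pose just before it. camera_params takes no time and is no camera call; for the wrist camera it gives the pose at the moment of the call.
- manip.hand_in(): hands the job in; it is judged then, once.
The state is a dict: "clock": time; "joint_pos": joint angles; "joint_velocities": joint speeds; "tau": joint torques, N m; "position": TCP position; "ee_rot": TCP orientation; "ft_force": force on the tool from outside, world axes, zero at the start; "torque": the same for the moment, N m; "grip_width": opening from 0.0 (shut) to 1.0 (fully open); "grasp_force": force on a finger pad.
Only numpy, scipy, OpenCV 4.12 (cv2) and the standard library are available. Lean on these libraries where they do the work, as an engineer would, in place of code of your own. Each camera call takes 0.05 s, during which the arm holds its last target. There are 200 camera calls.

## Working session

There is one attempt and no reset: what is moved stays moved. The work goes in short steps, Python scripts to look and compute and a shell command to move; the robot and the scene stay as the last step left them, time stands still between calls to the robot, and variables do not carry over. Pictures are saved under pics/ and viewed, at most 10 in all, crops included, and the job is handed in when it is done.

```bash
mkdir -p pics
python3 - <<'E'
from workcell import manip
import cv2,numpy as np
o=manip.get_obs();print({k:np.round(o[k],3) for k in('clock','position','ee_rot','ft_force','grip_width')})
ims=[]
for n in('scene','side'):
    p,d=manip.camera(n);np.savez(''+n,p=p,d=d,**manip.camera_params(n));cv2.imwrite(f'pics/{n}.png',p)
E
```

```text
{'clock': np.float64(0.0), 'position': array([0.218, 0.585, 0.231]), 'ee_rot': array([ 0.177,  0.984, -0.001, -0.   ]), 'ft_force': array([0.961, 1.331, 0.402]), 'grip_width': np.float64(0.997)}
```

View pics/scene.png

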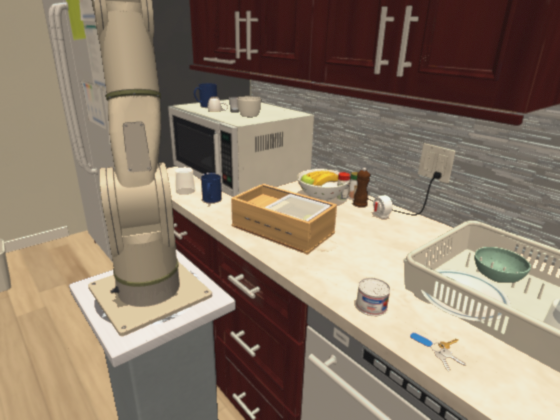

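View pics/side.png

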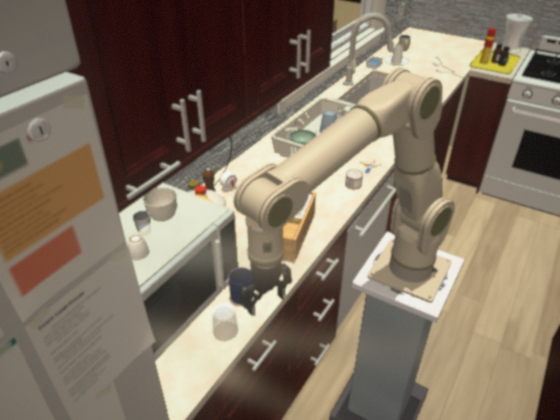

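The scene view shows the box around pixel (283,215), with its glass half to the right (≈300,207) and the wooden half to the left. The mug is at (211,187), the white/clear tumbler at (185,180) and the tin at (373,296). The side view shows the gripper near the mug and tumbler.

Run:
```python
import cv2,numpy as np
def cloud(n):
    f=np.load(n+'.npz');K=f['intrinsics'];d=f['d'];v,u=np.mgrid[:420,:560]
    c=np.stack([(u-K[0,2])/K[0,0]*d,(v-K[1,2])/K[1,1]*d,d],-1)
    return (c-f['t'])@f['R'],f
W,f=cloud('scene');print('cam',-f['R'].T@f['t'])
for u,v in[(283,215),(300,207),(258,200),(211,187),(185,180),(373,296),(283,245)]:print(u,v,W[v,u].round(3))
roi=np.zeros((420,560),bool);roi[180:255,225:342]=1
z=W[...,2]
m=roi&(z>.098)&(z<.113)&(f['d']>0)
P=W[m][:,:2];print(len(P),P.min(0),P.max(0))
r=cv2.minAreaRect(P.astype(np.float32));print(r,cv2.boxPoints(r).round(3))
h,e=np.histogram(z[roi],bins=np.arange(-.01,.14,.005));print(list(zip(e.round(3),h)))
crop=f['p'][170:260,215:355];cv2.imwrite('pics/crop.png',cv2.resize(crop,None,fx=5,fy=5,interpolation=cv2.INTER_CUBIC))
for n,(a,b,c,d_) in dict(mug=(165,210,196,228),tum=(160,200,170,198),tin=(270,320,350,395)).items():
    Q=W[a:b,c:d_].reshape(-1,3);Q=Q[(Q[:,2]>.03)&(Q[:,2]<.11)];print(n,len(Q),Q.min(0).round(3),Q.max(0).round(3),np.median(Q,0).round(3))
```

```text
cam [-0.28974798 -0.82705229  0.60735927]
283 215 [ 0.415 -0.026  0.101]
300 207 [ 0.501 -0.008  0.098]
258 200 [0.472 0.171 0.067]
211 187 [0.41  0.377 0.066]
185 180 [0.377 0.518 0.059]
373 296 [ 0.364 -0.404  0.054]
283 245 [ 0.416 -0.03   0.   ]
1170 [ 0.36365586 -0.11423447] [0.59886547 0.21021296]
((0.4815133213996887, 0.04995536059141159), (0.1742115616798401, 0.29995909333229065), 14.192214965820312) [[ 0.36   0.174]
 [ 0.434 -0.117]
 [ 0.603 -0.074]
 [ 0.529  0.217]]
[(np.float64(-0.01), np.int64(48)), (np.float64(-0.005), np.int64(1864)), (np.float64(0.0), np.int64(389)), (np.float64(0.005), np.int64(196)), (np.float64(0.01), np.int64(175)), (np.float64(0.015), np.int64(184)), (np.float64(0.02), np.int64(209)), (np.float64(0.025), np.int64(243)), (np.float64(0.03), np.int64(232)), (np.float64(0.035), np.int64(256)), (np.float64(0.04), np.int64(240)), (np.float64(0.045), np.int64(251)), (np.float64(0.05), np.int64(226)), (np.float64(0.055), np.int64(231)), (np.float64(0.06), np.int64(245)), (np.float64(0.065), np.int64(469)), (np.float64(0.07), np.int64(314)), (np.float64(0.075), np.int64(318)), (np.float64(0.08), np.int64(319)), (np.float64(0.085), np.int64(244)), (np.float64(0.09), np.int64(236)), (np.float64(0.095), np.int64(1122)), (np.float64(0.1), np.int64(515)), (np.float64(0.105), np.int64(25)), (np.float64(0.11), np.int64(0)), (np.float64(0.115), np.int64(0)), (np.float64(0.12), np.int64(0)), (np.float64(0.125), np.int64(0)), (np.float64(0.13), np.int64(0)), (np.float64(0.135), np.int64(0))]
mug 783 [0.381 0.353 0.03 ] [0.495 0.636 0.11 ] [0.452 0.407 0.074]
tum 534 [0.352 0.511 0.03 ] [0.493 0.867 0.094] [0.397 0.545 0.06 ]
tin 758 [ 0.354 -0.422  0.03 ] [ 0.431 -0.346  0.059] [ 0.383 -0.39   0.053]
```

View pics/crop.png

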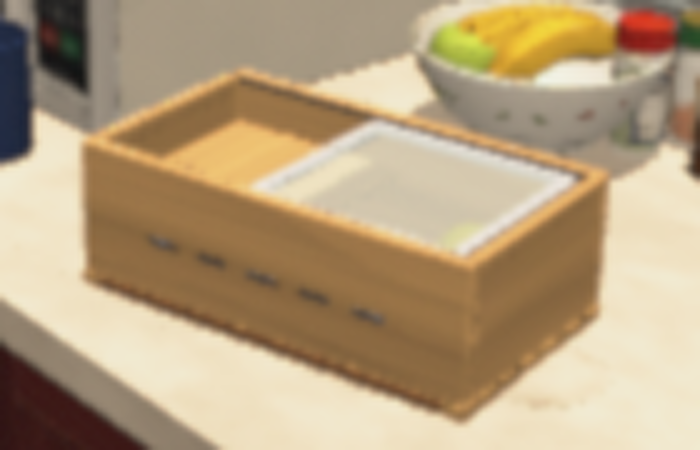

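```bash
python3 -m creep '{"slide":[[0,0,0],[0,0,0],[0,0,0],[0,0,0]],"twist":[-8.65,-8.65,-8.65,-8.65]}' 0 20
python3 -m creep '{"slide":[[-0.01,-0.05,0],[-0.01,-0.05,0],[-0.01,-0.05,0],[-0.01,-0.05,0],[-0.01,-0.05,0],[-0.01,-0.05,0],[-0.01,-0.05,0]],"twist":[0,0,0,0,0,0,0]}'
```

```text
clock: 0.6
position: [0.2182, 0.5854, 0.2309]
ee_rot: [-0.126, 0.992, -0.0, -0.0]
ft_force: [-0.8, -0.1, 0.2]
grip_width: 0.144
grasp_force: 0.0
clock: 1.48
position: [0.3721, 0.2617, 0.2311]
ee_rot: [-0.123, 0.992, 0.0, -0.0]
ft_force: [0.7, 0.5, -0.7]
grip_width: -0.0
grasp_force: 0.0
```

```bash
python3 -m creep '{"slide":[[-0.009,-0.049,0],[-0.009,-0.049,0],[-0.009,-0.049,0],[-0.009,-0.049,0],[-0.009,-0.049,0],[-0.009,-0.049,0],[0,0,0],[0,0,0]],"twist":[0,0,0,0,0,0,0,0]}'
python3 - <<'E'
from workcell import manip
import cv2,numpy as np
P=manip.camera_params('wrist');p,d=manip.camera('wrist');cv2.imwrite('pics/wrist.png',p)
K=P['intrinsics'];v,u=np.mgrid[:420,:560]
W=(np.stack([(u-K[0,2])/K[0,0]*d,(v-K[1,2])/K[1,1]*d,d],-1)-P['t'])@P['R']
np.savez('wrist',p=p,d=d,W=W)
m=(d>0)&(W[...,2]>.099)&(W[...,2]<.111)
print(m.sum(),cv2.minAreaRect(W[m][:,:2].astype(np.float32)))
y=np.array([-.245,.969]);x=np.array([.969,.245]);c=np.array([.4815,.05])
bx=(W[...,:2]-c)@x;by=(W[...,:2]-c)@y
g=(d>0)&(abs(bx)<.06)&(by>-.12)&(by<0)&(W[...,2]<.11)
print(np.percentile(W[g][:,2],[5,25,50,75,95]).round(4))
for s in(-.14,-.08,0,.05,.1):
  k=m&(abs(by-s)<.01)
  if k.sum(): print(s,bx[k].min(),bx[k].max())
k=m&(abs(bx)<.04);print('y ends',by[k].min() if k.any() else 0,by[k].max() if k.any() else 0)
E
```

```text
clock: 2.48
position: [0.4957, -0.0079, 0.231]
ee_rot: [-0.123, 0.992, 0.0, -0.0]
ft_force: [0.1, 0.2, 1.1]
grip_width: 0.002
grasp_force: 0.0
44215 ((0.48478078842163086, 0.052258335053920746), (0.1700287163257599, 0.3007386326789856), 14.389917373657227)
[0.099  0.0997 0.1001 0.1006 0.1013]
-0.14 -0.0807101831660986 0.08834668915519855
-0.08 -0.08068681833771528 0.07546545520719818
0 -0.08065053321446772 0.08816600274649426
0.05 -0.08138677098984214 0.08855298920451647
0.1 -0.08136283341192949 0.08690054002566927
y ends -0.14899070194169656 0.15171864143926114
```

View pics/wrist.png

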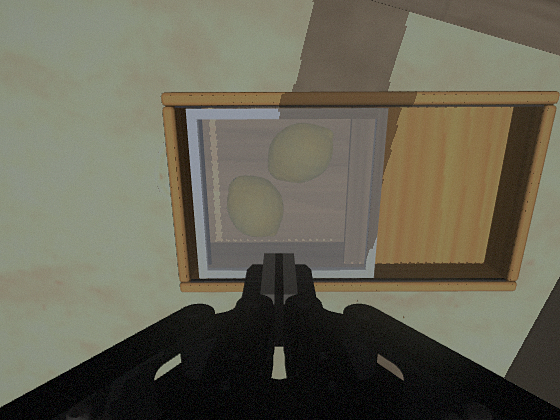

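The wrist view shows the pane at columns 190–380, rows 108–278, with the open board on the right. The frame is parallel to the image. The refined box centre is (0.485, 0.052) with a yaw of 14.4°. Depth suggests the glass is at z≈0.100, so I'll feel for it.

```bash
python3 -m creep '{"slide":[[-0.004,0,0.03],[0,0,0.03],[0,0,0.03],[0,0,0.025],[0,0,0.004],[0,0,0],[0,0,0]],"twist":[0,0,0,0,0,0,0]}'
python3 -m creep '{"slide":[[0,0,0.001],[0,0,0.001],[0,0,0.001],[0,0,0],[0,0,0]],"twist":[0,0,0,0,0]}'
python3 - <<'E'
from workcell import manip
import numpy as np
for i in range(4):
    o=manip.get_obs();print(o['clock'],o['ft_force'].round(2) if hasattr(o['ft_force'],'round') else o['ft_force'])
E
```

```text
clock: 3.4
position: [0.5006, -0.0071, 0.1134]
ee_rot: [-0.123, 0.992, 0.0, 0.001]
ft_force: [0.2, 0.2, 0.9]
grip_width: -0.002
grasp_force: 0.0
clock: 4.03
position: [0.4999, -0.0075, 0.1093]
ee_rot: [-0.123, 0.992, 0.0, -0.0]
ft_force: [-0.0, 0.6, -0.0]
grip_width: -0.001
grasp_force: 0.0
4.025 [-0.04  0.55 -0.04]
4.025 [-0.04  0.55 -0.04]
4.025 [-0.04  0.55 -0.04]
4.025 [-0.04  0.55 -0.04]
```

```bash
python3 -m creep '{"slide":[[0,0,0.002],[0,0,0.002],[0,0,0.002],[0,0,0],[0,0,0]],"twist":[0,0,0,0,0]}'
```

```text
clock: 4.65
position: [0.4999, -0.0074, 0.1033]
ee_rot: [-0.123, 0.992, 0.0, 0.0]
ft_force: [0.5, 0.7, 0.4]
grip_width: 0.001
grasp_force: 0.0
```

```bash
for i in 1 2; do python3 -m creep '{"slide":[[0,0,0.001],[0,0,0],[0,0,0]],"twist":[0,0,0]}'|grep -E "pos|ft|clo"; done
```

```text
clock: 5.03
position: [0.4999, -0.0075, 0.1023]
ft_force: [0.1, 0.3, 0.5]
clock: 5.4
position: [0.4999, -0.0075, 0.1013]
ft_force: [0.0, -0.2, 0.6]
```

```bash
python3 -m creep '{"slide":[[0,0,0.001],[0,0,0],[0,0,0]],"twist":[0,0,0]}'|grep -E "pos|ft|clo"
```

```text
clock: 5.78
position: [0.4999, -0.0075, 0.1003]
ft_force: [0.3, 0.3, -0.2]
```

```bash
python3 -m creep '{"slide":[[0,0,0.0006],[0,0,0],[0,0,0]],"twist":[0,0,0]}'|grep -E "pos|ft|clo"
```

```text
clock: 6.15
position: [0.4999, -0.0075, 0.0997]
ft_force: [-0.5, -0.7, 0.1]
```

```bash
python3 -m creep '{"slide":[[0,0,0.0008],[0,0,0],[0,0,0]],"twist":[0,0,0]}'|grep -E "pos|ft|clo"
```

```text
clock: 6.52
position: [0.5, -0.0075, 0.0989]
ft_force: [-0.3, 0.9, 1.4]
```

```bash
python3 -m creep '{"slide":[[0,0,0.0006],[0,0,0],[0,0,0]],"twist":[0,0,0]}'|grep -E "pos|ft|clo"
```

```text
clock: 6.9
position: [0.5, -0.0075, 0.0983]
ft_force: [-0.3, 0.1, 1.7]
```

```bash
python3 -m creep '{"slide":[[0,0,0.0004],[0,0,0],[0,0,0]],"twist":[0,0,0]}'|grep -E "pos|ft|clo"
```

```text
clock: 7.28
position: [0.5, -0.0075, 0.0979]
ft_force: [0.4, -0.1, 2.8]
```

```bash
python3 -m creep '{"slide":[[0,0,0.0003],[0,0,0],[0,0,0]],"twist":[0,0,0]}'|grep -E "pos|ft|clo"
```

```text
clock: 7.65
position: [0.5, -0.0074, 0.0977]
ft_force: [0.1, 0.1, 2.6]
```

```bash
python3 -m creep '{"slide":[[0,0,0.0005],[0,0,0],[0,0,0]],"twist":[0,0,0]}'|grep -E "pos|ft|clo"
```

```text
clock: 8.02
position: [0.4999, -0.0075, 0.0971]
ft_force: [-0.6, -0.5, 3.7]
```

```bash
python3 -m creep '{"slide":[[0,0,0.0001],[0,0,0],[0,0,0]],"twist":[0,0,0]}'|grep -E "pos|ft|clo"
```

```text
clock: 8.4
position: [0.5, -0.0075, 0.097]
ft_force: [0.1, 0.6, 4.0]
```

```bash
python3 -m creep '{"slide":[[0,0,0.0003],[0,0,0.0002],[0,0,0]],"twist":[0,0,0]}'|grep -E "pos|ft|clo"
```

```text
clock: 8.78
position: [0.5, -0.0074, 0.0965]
ft_force: [-0.4, -0.8, 5.3]
```

```bash
python3 -m creep '{"slide":[[0,0.002,0],[0,0.003,0],[0,0.003,0],[0,0.003,0]],"twist":[0,0,0,0]}'|grep -E "pos|ft|clo"
```

```text
clock: 9.28
position: [0.4972, 0.0034, 0.0965]
ft_force: [0.1, -2.3, 4.5]
```

```bash
python3 -m creep '{"slide":[[0,0.003,0.0002],[0,0.003,0],[0,0.003,0],[0,0.003,0],[0,0.003,0],[0,0.003,0],[0,0.003,0],[0,0.003,0]],"twist":[0,0,0,0,0,0,0,0]}'|grep -E "pos|ft|clo"
python3 - <<'E'
from workcell import manip
import cv2
p,d=manip.camera('wrist');cv2.imwrite('pics/w2.png',p)
E
```

```text
clock: 10.28
position: [0.4913, 0.0267, 0.0963]
ft_force: [0.5, -2.5, 4.8]
```

View pics/w2.png

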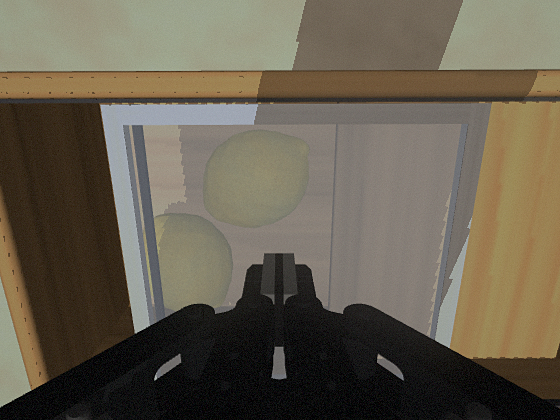

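The glass follows the finger: there is now an opening on the left, at columns 10–100. I'll keep dragging.

```bash
python3 -m creep '{"slide":[[0,0.003,0.0001],[0,0.003,0],[0,0.003,0],[0,0.003,0],[0,0.003,0],[0,0.003,0],[0,0.003,0],[0,0.003,0]],"twist":[0,0,0,0,0,0,0,0]}'|grep -E "pos|ft|clo"
```

```text
clock: 11.32
position: [0.4853, 0.0499, 0.0961]
ft_force: [0.2, -2.7, 5.6]
```

```bash
python3 -m creep '{"slide":[[0,0.003,0],[0,0.003,0],[0,0.003,0],[0,0.003,0],[0,0.003,0],[0,0.003,0],[0,0.003,0],[0,0.003,0]],"twist":[0,0,0,0,0,0,0,0]}'|grep -E "pos|ft|clo"
```

```text
clock: 12.32
position: [0.4794, 0.0732, 0.0961]
ft_force: [-2.2, -2.5, 4.9]
```

```bash
python3 -m creep '{"slide":[[0,0.003,0],[0,0.003,0],[0,0.003,0],[0,0.003,0],[0,0.003,0],[0,0.003,0],[0,0.003,0],[0,0.003,0]],"twist":[0,0,0,0,0,0,0,0]}'|grep -E "pos|ft|clo"
```

```text
clock: 13.32
position: [0.4734, 0.0965, 0.0961]
ft_force: [-1.9, -3.3, 5.8]
```

```bash
python3 -m creep '{"slide":[[0.0004,0.002,0],[0.0003,0.002,0],[0.0001,0.002,0],[0,0.002,0],[0,0,0]],"twist":[0,0,0,0,0]}'|grep -E "pos|ft|clo"
```

```text
clock: 13.95
position: [0.4713, 0.1042, 0.0963]
ft_force: [1.7, -0.7, 4.9]
```

```bash
python3 -m creep '{"slide":[[0,0.002,0],[0,0.002,0],[0,0.002,0]],"twist":[0,0,0]}'|grep -E "pos|ft|clo"
```

```text
clock: 14.32
position: [0.4694, 0.1094, 0.0961]
ft_force: [1.2, -4.0, 5.1]
```

```bash
python3 -m creep '{"slide":[[0,0.001,0],[0,0.001,0],[0,0.001,0]],"twist":[0,0,0]}'|grep -E "pos|ft|clo"
```

```text
clock: 14.7
position: [0.4687, 0.1122, 0.0961]
ft_force: [0.8, -3.5, 4.8]
```

```bash
python3 -m creep '{"slide":[[0,0.001,0],[0,0.001,0],[0,0.001,0],[0,0,0]],"twist":[0,0,0,0]}'|grep -E "pos|ft|clo"
python3 -m creep '{"slide":[[0,0,-0.004],[0,0,-0.02],[0,0,-0.03],[0,0,-0.04],[0,0,-0.03],[0,0,0],[0,0,0]],"twist":[0,0,0,0,0,0,0]}'|grep -E "pos|ft|clo"
python3 - <<'E'
from workcell import manip
import cv2,numpy as np
P=manip.camera_params('wrist');p,d=manip.camera('wrist');cv2.imwrite('pics/w3.png',p)
K=P['intrinsics'];v,u=np.mgrid[:420,:560]
W=(np.stack([(u-K[0,2])/K[0,0]*d,(v-K[1,2])/K[1,1]*d,d],-1)-P['t'])@P['R']
a=np.radians(14.4);c=np.array([.4848,.0523]);bx=(W[...,:2]-c)@[np.cos(a),np.sin(a)];by=(W[...,:2]-c)@[-np.sin(a),np.cos(a)]
for s in(-.03,0,.03,.05,.06):
  k=(d>0)&(abs(bx-s)<.006)&(abs(W[...,2]-.0985)<.005)&(abs(by)<.137)
  print(s,k.sum(),np.percentile(by[k],[0,.5,1,2,99,100]).round(4) if k.any() else '')
  h,e=np.histogram(by[k],np.arange(-.15,.15,.01));print(h)
E
```

```text
clock: 15.2
position: [0.4679, 0.1152, 0.0961]
ft_force: [1.1, -3.9, 6.3]
clock: 16.08
position: [0.4673, 0.1157, 0.2192]
ft_force: [-0.1, -0.5, -0.2]
-0.03 3077 [-0.0183 -0.0172 -0.0165 -0.0149  0.1353  0.1369]
[  0   0   0   0   0   0   0   0   0   0   0   0   0 160 206 203 207 200
 204 205 201 196 196 192 193 193 194 195 132]
0 2805 [-0.0183 -0.0173 -0.0165 -0.0149  0.1353  0.137 ]
[  0   0   0   0   0   0   0   0   0   0   0   0   0 151 188 180 187 178
 185 175 183 185 168 187 173 184 176 177 128]
0.03 2560 [-0.0184 -0.0174 -0.0166 -0.0149  0.1355  0.137 ]
[  0   0   0   0   0   0   0   0   0   0   0   0   0 133 160 165 164 166
 163 164 159 178 166 165 161 165 166 168 117]
0.05 2059 [-0.0181 -0.0174 -0.0166 -0.0152  0.1358  0.137 ]
[  0   0   0   0   0   0   0   0   0   0   0   0   0 123 155 158 153 157
 155 154  53  25  39 156 154 155 153 157 112]
0.06 1617 [-0.0182 -0.0176 -0.0171 -0.0159  0.1359  0.137 ]
[  0   0   0   0   0   0   0   0   0   0   0   0   0 126 153 152 149 151
 137  31   5   0   2  27 135 150 147 146 106]
```

View pics/w3.png

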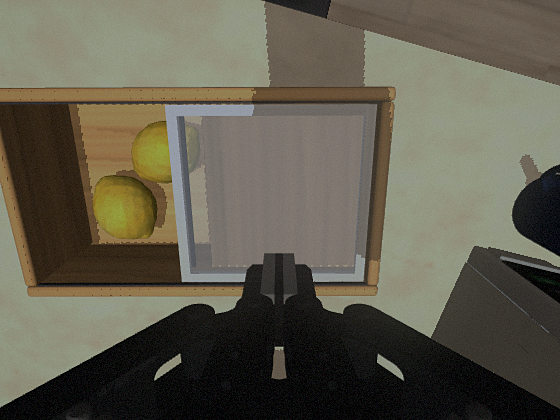

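The glass now covers the board (columns 168–365) and the lemons are uncovered. Its trailing edge is at box y = -18 mm, which is exactly fully open at the stop, and the finger is well clear.

```bash
python3 -c "
from workcell import manip
print(manip.hand_in())"
```

```text
the job is handed in; nothing more can be done
None
```

The keeper is open: the glass slid about 120 mm to its stop, the highest force reading was about 7.5 N, the mug, tumbler and tin were never approached, and the arm was lifted clear before I handed in the job at about 16 s.

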